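Slide the dropper bottle into the bottle rack and shut its bar

ROBOT

A 6-joint arm with a two-finger parallel gripper is mounted at the origin on a cart in front of the work surface, level with it; the furniture and walls round the work are solid. World frame = base frame: x ahead of the robot, y to its left, z up, the work surface at z = 0. Lengths are in m, angles in rad, forces in N, time in s.
With the tool pointing down it reaches from about 0.25 to 0.725 m from the base axis. Payload 4 kg.
Tool frame: the origin (TCP) lies midway between the tips of the shut fingers; the grasp point (between the pads) lies 19 mm behind it; z points along the fingers, y is the line along which they close (so a half turn about z gives the same grasp; the last joint's range is limited). The gripper opens to 85 mm and grips with 20 to 120 N. Pads are 22 mm wide; open, the fingers measure 114 mm over their backs; the gripper's body (76 mm by 85 mm) begins 54 mm behind the grasp point. The pads swing forward as they close: fully open they stand 13 mm farther back than shut.
Start: joints at [-1.238, 0.241, 0.005, 1.335, 0, 1.571], TCP at [0.163, -0.473, 0.231] pointing down, gripper open.
Joint ranges: [-2.72, 2.72], [-1.05, 1.87], [-1.09, 1.28], [-1.99, 2.15], [-1.42, 1.44], [-3.14, 3.14]. Speed limits (rad/s): [2.79, 2.79, 3.14, 3.14, 3.14, 3.14].

INTERFACE

Orientations are given as a unit quaternion [x, y, z, w].
In Python, from workcell import monitor, vision, job gives the robot as it stands.
- The arm moves only by the tool move_arm, never from a script. Its argument "moves" is a list that holds one entry, the list of rows, each a list of 5 numbers: the shift along the world's x, y, z in m, then the turn about the world's z in degrees, then the opening in per cent of the stroke, from 0 (shut) to 100 (fully open). In form: [[[x, y, z, turn, gripper], ...]]. A call has 1 to 5 rows; each row is the pose to reach, as a shift and turn from the pose commanded when the call began; what a row does not reach only later rows make up. A row lasts 1/8 s, in which the tool goes at most 62.5 mm and 10.7 degrees, less where a joint would pass 70% of its speed; a pose out of reach is approached as far as the arm can. A call with a gripper value outside its range is refused whole. The fingers move at their own pace and stop on an object; the grip force is fixed at half the most. Time passes only in rows, so rows that repeat a pose let the fingers close. It gives the time, the measured TCP pose, the force, the opening and the grip force at its end, in the units of the state.
- monitor.get_obs(): the state, without advancing time (a new reading comes with each control period).
- vision.camera(name): name is "scene" or "top" or "wrist"; returns a dict with "color" (480x640x3 uint8, red, green, blue), "camera_matrix" (3x3 intrinsics, pixels), "eye" and "attitude" of the camera in the world; the wrist camera has in their place "hand_eye" (4x4, takes a point from camera to tool coordinates, whose origin is the TCP and whose axes are the flange's). Camera axes: x right, y up, looking along -z (the intrinsics and any distortion apply to the point x, -y, -z); pixel columns grow to the right and rows downward; lengths in m; the calibration is good to about 2 mm. A picture is of the moment at which its call begins: read the wrist's pose just before it. There is no depth.
- job.job_done(): hands the job in; it is judged then, once.
The state is a dict: "clock": time; "joint_pos": joint angles; "joint_vel": joint speeds; "tau": joint torques, N m; "eef_pos": TCP position; "tool_rot": TCP orientation; "ft_force": force on the tool from outside, world axes, zero at the start; "ft_torque": the same for the moment, N m; "grip_width": finger opening in m; "grasp_force": force on a finger pad.
Only numpy, scipy, OpenCV 4.12 (cv2) and the standard library are available. Lean on these libraries where they do the work, as an engineer would, in place of code of your own. Each camera call takes 0.05 s, during which the arm holds its last target. There are 200 camera calls.

TASK

The dropper top of the tall dropper bottle is only loosely set, so put the bottle away in the bottle rack without picking it up: push it low on its body with your fingertips, never at its top, so that it slides over the desk standing upright, into the rack's free bay and right up to the back of it. Then push the rack's swinging retaining bar fully shut across the two bottles. Do not tip or lift the dropper bottle, and leave everything else where it stands.

Things in the scene. Friction and masses are not known exactly. Their poses are not given: they have to be found in the camera images.
- dropper_bottle: the taller of two dark dropper bottles, standing loose on the desk in front of the rack: round body 33 mm in diameter up to 62 mm, black collar 24 mm in diameter to 77 mm, rubber bulb 13 mm in diameter to 102 mm; about 70 g. Slides when pushed near the desk, tips when pushed high up. Origin at the centre of its underside, z up
- bottle_rack: grey bottle rack fixed to the desk, 190 mm wide, 60 mm high; two bays, open in front, no floor. Origin on the desk under its middle; x to its back, y to its left seen from the front. Left bay (y = +34 mm) holds the stain bottle. Hinge arm 40 mm high at y = 73 to 87, front at x = -26 mm; closing post 62 mm high at y = -86 to -98, front at x = -18 mm
- free_bay (a point): on the desk in the rack's narrow free right bay, where the centre of the dropper bottle's underside lies when fully home (rack x = 3, y = -32 mm; axes as the rack's). Bay 39 mm clear between cheeks 34 mm high with rounded noses, which end 7 mm in front (-x) of this point; the back stop is 16 mm behind it. A bottle fully home sticks out of the bay by about 10 mm
- retaining_bar (a joint): swing of the steel retaining bar about an upright hinge at the rack's left front, rad: 0 = shut across both bays (along the rack's -y), resting on the closing post; grows to 2.9 as the free end swings out to the front (-x), then left. Light friction (under 1 N at 130 mm from the hinge) keeps it where it is left. Shut, it clears a bottle standing home by about 5 mm
- bar_hinge (a point): on the bar's hinge axis, mid-height of the bar, 50 mm above the desk; in the rack at x = -22, y = +80 mm. The bar is 7 mm thick and 16 mm high: lower edge 42 mm, upper edge 58 mm above the desk; open, it hangs over the keyboard (about 25 mm high)
- bar_end (a point): free end of the bar, 190 mm from the hinge axis, middle of the bar's height (black round end piece 15 mm in diameter)
- rack_bottle: brown stain bottle with white cap, 38 mm in diameter, 78 mm high, standing in the rack's wide left bay; leave it there. Origin at the centre of its underside
- oil_bottle: small dropper bottle, 28 mm in diameter, 74 mm high, standing on the desk to the left; not the one to push. Origin at the centre of its underside
- specimen_cup: specimen cup with lid, 59 mm in diameter, 75 mm high, on the desk to the left; leave it. Origin at the centre of its underside
- petri_dish: flat petri dish, 56 mm in diameter, 12 mm high, on the desk to the left; leave it. Origin at the centre of its underside
- medicine_carton: small medicine carton, 32 x 93 x 57 mm, on the desk at the left; leave it. Origin at the centre of its underside
Mind the look-alikes: they are no part of the job. What is shaped like the dropper_bottle but green or orange is not meant.

How it is judged:
By the outcome, as a careful person would: the job done as asked, in the order asked, and still so for the second after the job is handed in, with the robot touching nothing.
It also fails if it takes over 59 s, if anything falls off the work surface, if the arm or the gripper's body presses on something with over 40 N, if the wrist force passes 120 N, or if a joint passes its speed limit or range.

## Working session

There is one attempt and no reset: what is moved stays moved. The work goes in short steps, Python scripts to look and compute and a tool call to move; the robot and the scene stay as the last step left them, time stands still between calls to the robot, and variables do not carry over. Pictures are saved under pics/ and viewed, at most 10 in all, crops included, and the job is handed in when it is done.

Besides the shell and the picture viewer there is one more tool, called after "Emit:" as name(argument=value, ...) on one line, values as JSON. move_arm: Moves the arm, as the interface text tells. Its arguments: {"type":"object","properties":{"moves":{"type":"array","items":{"type":"array","items":{"type":"array","items":{"type":"number"}}}}},"required":["moves"]}

```bash
mkdir -p pics; cat > h.py <<'E'
import numpy as np, cv2
from workcell import monitor, vision, job
from scipy.spatial.transform import Rotation as R
def rot(a):
    a=np.array(a,float)
    return a if a.shape==(3,3) else R.from_quat(a).as_matrix()
def ray(c,u,v):
    K=np.array(c["camera_matrix"]); p=np.linalg.inv(K)@[u,v,1]
    return np.array(c["eye"]), rot(c["attitude"])@np.array([p[0],-p[1],-p[2]])
def onz(c,u,v,z):
    e,d=ray(c,u,v); return e+d*(z-e[2])/d[2]
def proj(c,P):
    q=rot(c["attitude"]).T@(np.array(P)-np.array(c["eye"])); K=np.array(c["camera_matrix"])
    p=K@[q[0]/-q[2],-q[1]/-q[2],1]; return p[:2]
E
python3 - <<'E'
from h import *
import pickle
for n in("scene","top"):
    c=vision.camera(n); cv2.imwrite(f"pics/{n}0.png",c["color"][...,::-1]); pickle.dump(c,open(n+".pkl","wb"))
    print(n,{k:v for k,v in c.items() if k!="color"})
print(monitor.get_obs())
E
```

```text
scene {'camera_matrix': array([[488.11828741,   0.        , 313.10749655],
       [  0.        , 488.11828741, 237.55872662],
       [  0.        ,   0.        ,   1.        ]]), 'eye': array([-0.20698509,  0.53642522,  0.5065319 ]), 'attitude': array([-0.24243608,  0.46955805,  0.76468982, -0.3687675 ])}
top {'camera_matrix': array([[604.97966452,   0.        , 314.63244733],
       [  0.        , 604.97966452, 229.99278696],
       [  0.        ,   0.        ,   1.        ]]), 'eye': array([0.31743663, 0.0182792 , 1.49115174]), 'attitude': array([-0.04476753,  0.04135093,  0.70820045, -0.7033762 ])}
{'clock': 0.1, 'joint_pos': array([-1.23799591e+00,  2.41366419e-01,  3.86970504e-03,  1.33525821e+00,
       -2.18276634e-05,  1.57081556e+00]), 'joint_vel': array([-0.00011919, -0.00117389,  0.00264519, -0.00068451,  0.00041117,
       -0.00041165]), 'tau': array([-1.93020728e-04, -3.73137903e+01,  2.53010166e+01,  1.08308962e-02,
        1.34190429e-05,  2.68126492e-06]), 'eef_pos': array([ 0.16314837, -0.47201547,  0.23049175]), 'tool_rot': array([ 9.86188519e-01,  1.65623810e-01, -1.72976614e-04, -9.63961099e-04]), 'ft_force': array([ 0.17690841, -0.51152422,  0.56052946]), 'ft_torque': array([0.01903638, 0.00991583, 0.02432431]), 'grasp_force': 0.0, 'grip_width': 0.08552418596574429}
```

View pics/scene0.png

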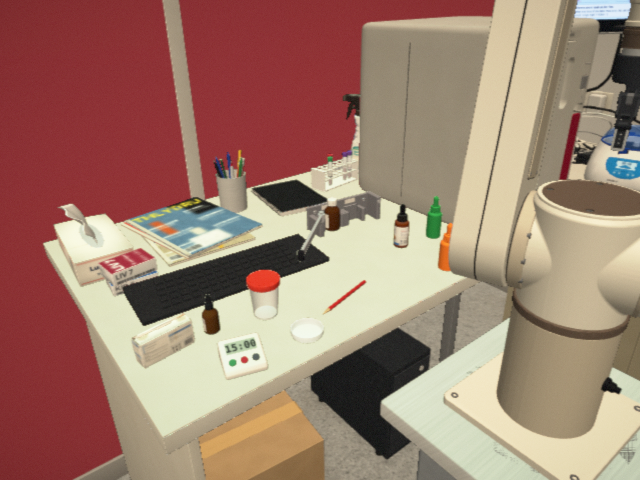

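View pics/top0.png

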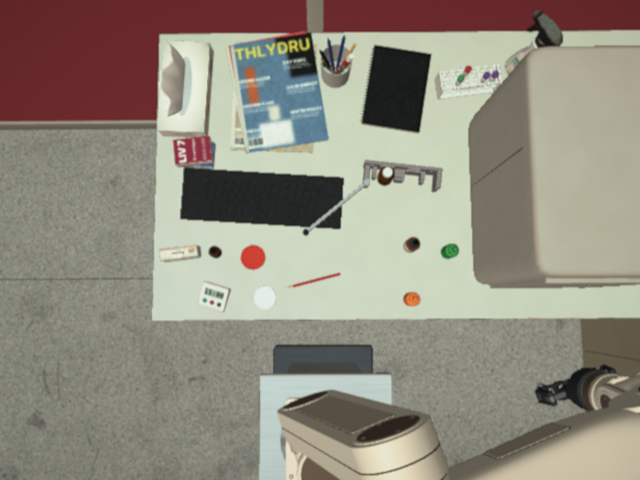

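The scene view shows the tall bottle at (401,228), with green and orange look-alikes at (434,218) and (448,250), and the rack at about (340,213). In the top view the bottle is at (412,244), the rack spans (363–441, 160–190), the bar hinge is near (366,184) and the bar end is at (306,232). A large box stands to the right, from column 470. I'll enlarge both views.

```bash
python3 - <<'E'
from h import *
import pickle
t=pickle.load(open("top.pkl","rb"));s=pickle.load(open("scene.pkl","rb"))
a=cv2.resize(t["color"][150:260,295:475],None,fx=4.4,fy=4.4,interpolation=cv2.INTER_CUBIC)  # 792x484
cv2.imwrite("pics/topc.png",a[...,::-1])
b=cv2.resize(s["color"][180:280,285:465],None,fx=4.4,fy=4.4,interpolation=cv2.INTER_CUBIC)
cv2.imwrite("pics/scenec.png",b[...,::-1])
for n,u,v,z in [("bottle top",412,244,.1),("hinge",366,184,.058),("barend",306,232,.058),("rackBL",363,161,.05),("rackBR",441,168,.05),("rackFR",439,190,.06),("green",450,251,.1),("boxcorner",470,130,.3)]:
    print(n,onz(t,u,v,z).round(4))
E
```

```text
bottle top [ 0.4537 -0.2001  0.1   ]
hinge [ 0.6037 -0.0998  0.058 ]
barend [0.4883 0.0453 0.058 ]
rackBL [ 0.6622 -0.0941  0.05  ]
rackBR [ 0.6434 -0.2831  0.05  ]
rackFR [ 0.5873 -0.2745  0.06  ]
green [ 0.4368 -0.2871  0.1   ]
boxcorner [ 0.6648 -0.2919  0.3   ]
```

View pics/topc.png

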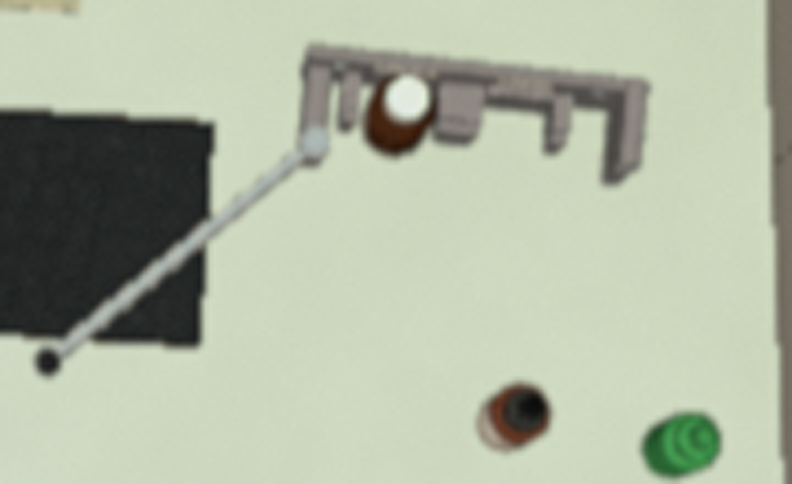

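View pics/scenec.png

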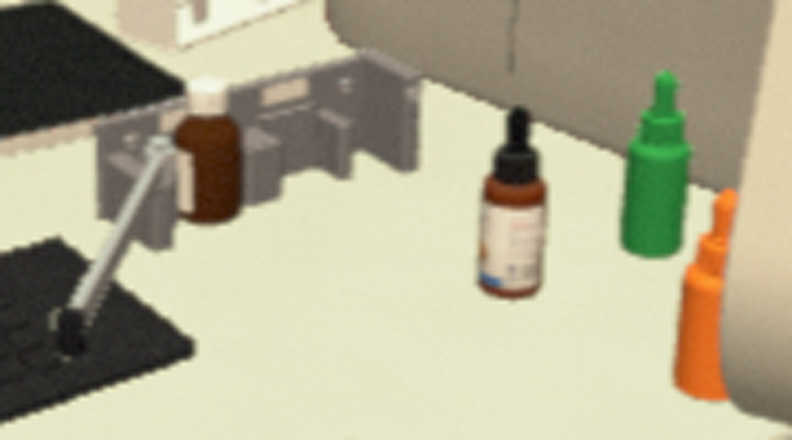

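The crops show the hinge at full-image pixel (366.6,182), the bar end at (306,232) and the bulb top at (415,241.7). The free bay is centred between the cheek noses at (402.7,182) and (419.1,184). In the scene view the foot of the bottle is near (401.5,246.5). Next I'll compute positions.

```bash
cat > m.py <<'E'
from h import *
import pickle
t=pickle.load(open("top.pkl","rb"));s=pickle.load(open("scene.pkl","rb"))
T=lambda x,y,z: onz(t,295+x/4.4,150+y/4.4,z)
S=lambda x,y,z: onz(s,285+x/4.4,180+y/4.4,z)
h=T(315,142,.058);L=T(310,45,.06);Rr=T(648,80,.06)
d=L-Rr; print("back L,R",L.round(4),Rr.round(4),"w",np.linalg.norm(d))
yaw=np.arctan2(-d[0],d[1]); print("yaw deg",np.degrees(yaw))
Rz=R.from_euler("z",yaw).as_matrix()
o1=h-Rz@[-.022,.08,.058]; n=(T(475,140,.034)+T(547,150,.034))/2
o2=n-Rz@[-.004,-.032,.034]; print("hinge",h.round(4),"origin by hinge",o1.round(4),"by bay noses",o2.round(4))
hs=S(161,145,.058); print("hinge scene",hs.round(4))
post=T(613,180,.062); print("post in rack by o1",(Rz.T@(post-o1)).round(4))
e=T(48,361,.058); es=S(72,318,.058); print("end",e.round(4),es.round(4),"len",np.linalg.norm((e-h)[:2]))
v=Rz.T@(e-h); print("bar angle",np.arctan2(-v[0],-v[1]))
# bottle
b=T(529,403,.102); bs=S(518,110,.102); f=S(511,296,0.0); dd=(f-np.array(s["eye"]))[:2]; dd/=np.linalg.norm(dd)
print("bottle top",b.round(4),"scene",bs.round(4),"foot",(f[:2]+dd*.0165).round(4))
E
python3 m.py
```

```text
back L,R [ 0.6617 -0.0993  0.06  ] [ 0.6407 -0.2841  0.06  ] w 0.18597293568468637
yaw deg -6.494447987730181
hinge [ 0.6079 -0.1013  0.058 ] origin by hinge [ 0.6207 -0.1832  0.    ] by bay noses [ 0.6178 -0.1809  0.    ]
hinge scene [ 0.611  -0.1053  0.058 ]
post in rack by o1 [-0.0267 -0.0831  0.062 ]
end [0.4882 0.0455 0.058 ] [0.4847 0.046  0.058 ] len 0.18937882947437507
bar angle 2.34406200516105
bottle top [ 0.459  -0.2073  0.102 ] scene [ 0.4503 -0.2009  0.102 ] foot [ 0.4597 -0.2147]
```

The bottle is near (0.457,-0.208), the bay near (0.619,-0.215) and the rack yaw is about -6.5°. Orange and green flank the bottle, and the gripper body must also clear its bulb. So I'll push with the outer back of a part-open finger, coming in at an angle first. I'll move to a hover pose for a closer look.

Emit:
move_arm(moves=[[[0.05, 0.06, 0.02, 10, 70], [0.1, 0.12, 0.02, 20, 70], [0.145, 0.18, 0.02, 30, 70], [0.19, 0.24, 0.02, 36, 70], [0.225, 0.29, 0.02, 36, 70]]])

```text
clock: 0.72
eef_pos: [0.3557, -0.2266, 0.251]
tool_rot: [0.887, 0.462, -0.0, -0.0]
ft_force: [0.9, -0.8, -1.2]
grip_width: 0.0597
grasp_force: 0.0
```

Emit:
move_arm(moves=[[[0, 0, 0, 0, 70], [0, 0, 0, 0, 70], [0, 0, 0, 0, 70]]])

```text
clock: 1.1
eef_pos: [0.3541, -0.2295, 0.251]
tool_rot: [0.887, 0.461, -0.0, -0.0]
ft_force: [-0.2, 0.1, -0.4]
grip_width: 0.0598
grasp_force: 0.0
```

```bash
cat >> h.py <<'E'
def wrist():
    o=monitor.get_obs(); c=dict(vision.camera("wrist")); H=np.array(c["hand_eye"]); W=rot(o["tool_rot"])
    c["eye"]=np.array(o["eef_pos"])+W@H[:3,3]; c["attitude"]=W@H[:3,:3]; c["o"]=o; return c
E
python3 - <<'E'
from h import *
import pickle
c=wrist(); pickle.dump(c,open("w1.pkl","wb")); cv2.imwrite("pics/w1.png",c["color"][...,::-1])
print(c["o"]["eef_pos"],c["o"]["tool_rot"],c["o"]["joint_pos"],c["o"]["grip_width"],c["hand_eye"],c["eye"],c["camera_matrix"])
t=pickle.load(open("top.pkl","rb")); hsv=cv2.cvtColor(t["color"],cv2.COLOR_RGB2HSV)
for n,lo,hi in(("green",50,80),("orange",5,18)):
    m=cv2.inRange(hsv,(lo,150,60),(hi,255,255)); k,l,st,ce=cv2.connectedComponentsWithStats(m)
    for i in range(1,k):
        if st[i,4]>60: print(n,st[i],ce[i],"at mid z .06:",onz(t,*ce[i],.05).round(3))
E
```

```text
[ 0.35410603 -0.22949358  0.25095762] [ 8.87339949e-01  4.61115739e-01 -2.62891237e-04 -1.43960166e-04] [-5.74806854e-01  7.76631380e-02 -1.39855448e-01  1.35378783e+00
 -3.14888171e-04  1.60828146e+00] 0.05979391813220888 [[-1.28705187e-04  9.46842503e-01  3.21697464e-01  8.35504813e-02]
 [ 9.99999694e-01 -1.26367580e-04  7.72015235e-04 -4.97320406e-04]
 [ 7.71628967e-04  3.21697465e-01 -9.46842197e-01 -1.42490295e-01]
 [ 0.00000000e+00  0.00000000e+00  0.00000000e+00  1.00000000e+00]] [ 0.40180462 -0.16083749  0.39342025] [[388.89711805   0.         315.16427144]
 [  0.         388.89711805 240.72080267]
 [  0.           0.           1.        ]]
orange [249  87   8  15  89] [252.82022472  94.3258427 ] at mid z .06: [0.833 0.175 0.05 ]
orange [404 293  15  12 152] [411.30263158 298.75      ] at mid z .06: [ 0.328 -0.203  0.05 ]
```

View pics/w1.png

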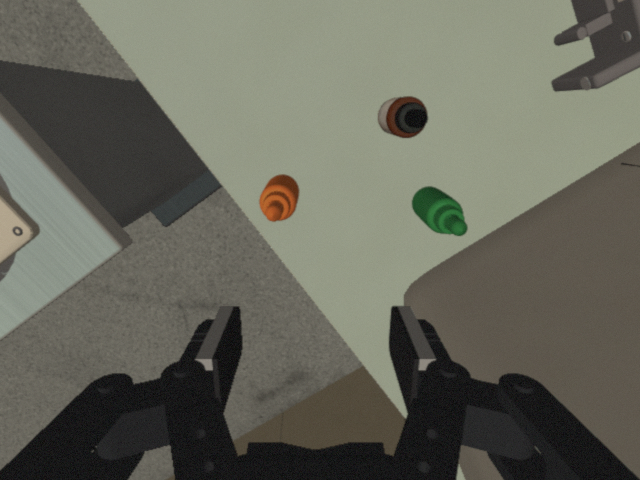

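The wrist view shows the bulb of the dropper bottle at (416,118), the orange bulb at (274,213), the green bulb at (459,228), and the rack's right end at the upper right (post tip near (553,84)). The knuckles of the open fingers bulge outward well above the tips.

```bash
python3 - <<'E'
from h import *
import pickle
c=pickle.load(open("w1.pkl","rb")); hsv=cv2.cvtColor(c["color"],cv2.COLOR_RGB2HSV)
print("bottle bulb",onz(c,416,118,.102).round(4),"body-left edge z.0",onz(c,379,116,.0).round(4))
print("shoulder circle .062", onz(c,406,117,.062).round(4))
print("orange",onz(c,274,213,.1).round(4),"green",onz(c,459,228,.1).round(4))
print("post front", onz(c,553,84,.062).round(4), onz(c,555,88,0).round(4),"cheek nose",onz(c,556,40,.034).round(4))
for z,p in((.19,(110,380)),(.25,(235,308))): print(onz(c,*p,z))
# finger geometry: in tool coords rays at tip
H=np.array(c["hand_eye"]);K=np.array(c["camera_matrix"])
def tool(u,v,depth_z):
    p=np.linalg.inv(K)@[u,v,1]; d=H[:3,:3]@np.array([p[0],-p[1],-p[2]]); return H[:3,3]+d*(depth_z-H[2,3])/d[2]
for u,v,z in((240,308,-.006),(210,308,-.006),(390,308,-.006),(422,308,-.006),(164,370,-.04),(82,380,-.06),(545,380,-.06)): print(u,v,tool(u,v,z).round(4))
E
```

```text
bottle bulb [ 0.4567 -0.2073  0.102 ] body-left edge z.0 [ 0.4478 -0.2015  0.    ]
shoulder circle .062 [ 0.458  -0.2084  0.062 ]
orange [ 0.331  -0.2052  0.1   ] green [ 0.443  -0.2987  0.1   ]
post front [ 0.5659 -0.2538  0.062 ] [ 0.5967 -0.2755  0.    ] cheek nose [ 0.5959 -0.2315  0.034 ]
[ 0.20283608 -0.21888568  0.19      ]
[ 0.32953509 -0.20565631  0.25      ]
240 308 [ 0.0092 -0.0302 -0.006 ]
210 308 [ 0.0092 -0.042  -0.006 ]
390 308 [ 0.0092  0.0289 -0.006 ]
422 308 [ 0.0092  0.0415 -0.006 ]
164 370 [ 0.0059 -0.048  -0.04  ]
82 380 [ 0.018  -0.0601 -0.06  ]
545 380 [ 0.018  0.058 -0.06 ]
```

Position estimates agree: bottle at (0.457,-0.208), orange at (0.331,-0.205), green at (0.443,-0.299). The knuckles stick out beyond the finger backs at about 50 mm height, and the gripper body would meet the bulb if the bottle were straight ahead. So I'll push with the flat side of one fully open fingertip, keeping the gripper body beside the bulb. I'll start with the axis to the left of the bottle.

Emit:
move_arm(moves=[[[0.01, 0.015, 0, -10.5, 100], [0.02, 0.03, 0, -21, 100], [0.035, 0.045, 0, -31.5, 100], [0.045, 0.06, 0, -42, 100], [0.056, 0.075, 0, -52, 100]]])

```text
clock: 1.78
eef_pos: [0.4106, -0.1545, 0.2511]
tool_rot: [1.0, 0.022, -0.0, 0.0]
ft_force: [-0.7, -0.1, -0.3]
grip_width: 0.0854
grasp_force: 0.0
```

Emit:
move_arm(moves=[[[0, 0, 0, -4, 100], [0, 0, -0.03, -4, 100], [0, 0, -0.07, -4, 100], [0, 0, -0.1, -4, 100], [0, 0, -0.1, -4, 100]]])

```text
clock: 2.4
eef_pos: [0.4085, -0.154, 0.1492]
tool_rot: [1.0, -0.01, -0.003, -0.001]
ft_force: [-0.3, 0.6, 0.7]
grip_width: 0.0853
grasp_force: 0.0
```

```bash
python3 - <<'E'
from h import *
import pickle
t=pickle.load(open("top.pkl","rb"));w=pickle.load(open("w1.pkl","rb"))
print("box base",[onz(t,*p,0)[:2].round(3) for p in((470,130),(474,240),(479,280))],[onz(w,*p,0)[:2].round(3) for p in((630,152),(450,265))])
o=monitor.get_obs();print(o["eef_pos"],rot(o["tool_rot"])[:,0],o["joint_pos"],o["grip_width"])
c=wrist(); pickle.dump(c,open("w2.pkl","wb")); cv2.imwrite("pics/w2.png",c["color"][...,::-1])
E
```

```text
box base [array([ 0.752, -0.37 ]), array([ 0.472, -0.369]), array([ 0.374, -0.378])] [array([ 0.633, -0.373]), array([ 0.429, -0.377])]
[ 0.40845652 -0.15399343  0.14915358] [ 0.99979975 -0.01926735 -0.00540572] [-3.60478303e-01  1.77797365e-01 -2.98023125e-01  1.10068366e+00
 -8.06097488e-05  2.80038836e+00] 0.08531436265392857
```

View pics/w2.png

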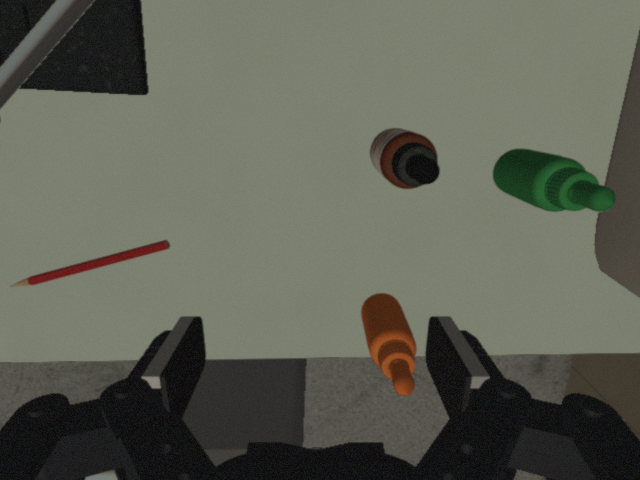

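The wrist view shows the bulb at (428,170), and the right fingertip spans columns 430–462 at row 318. Now the relative offset.

```bash
python3 - <<'E'
from h import *
import pickle
c=pickle.load(open("w2.pkl","rb"));o=c["o"];W=rot(o["tool_rot"])
for n,u,v,z in(("bulb",428,170,.102),("shoulder",410,160,.062),("footleft",371,150,0.005)):
    P=onz(c,u,v,z);print(n,P.round(4),"tool",(W.T@(P-o["eef_pos"])).round(4))
for x in(.009,.011):
  for u in(430,464):
    H=np.array(c["hand_eye"]);K=np.array(c["camera_matrix"]);p=np.linalg.inv(K)@[u,318,1];d=H[:3,:3]@np.array([p[0],-p[1],-p[2]])
    print(x,u,(H[:3,3]+d*(x-H[0,3])/d[0]).round(4))
E
```

```text
bulb [ 0.4617 -0.2086  0.102 ] tool [0.0545 0.0536 0.0468]
shoulder [ 0.4613 -0.209   0.062 ] tool [0.0544 0.0542 0.0868]
footleft [ 0.4613 -0.194   0.005 ] tool [0.0544 0.0393 0.1438]
0.009 430 [ 0.009   0.0417 -0.0149]
0.009 464 [ 0.009   0.0543 -0.0149]
0.011 430 [ 0.011   0.0405 -0.0184]
0.011 464 [ 0.011   0.0528 -0.0184]
```

The bottle is at (0.460,-0.2085) and the tip spans 42–54 mm sideways. I'll shift 3 mm right, descend, and make contact slowly.

Emit:
move_arm(moves=[[[0, -0.003, -0.04, 0, 100], [0, -0.003, -0.08, 0, 100], [0, -0.003, -0.12, 0, 100], [0, -0.003, -0.144, 0, 100], [0, -0.003, -0.144, 0, 100]]])

```text
clock: 3.08
eef_pos: [0.4108, -0.1569, 0.0071]
tool_rot: [1.0, -0.009, -0.001, -0.0]
ft_force: [-0.2, 0.5, -0.2]
grip_width: 0.0853
grasp_force: 0.0
```

Emit:
move_arm(moves=[[[0.008, 0, 0, 0, 100], [0.014, 0, 0, 0, 100], [0.02, 0, 0, 0, 100], [0.025, 0, 0, 0, 100], [0.03, 0, 0, 0, 100]]])

```text
clock: 3.7
eef_pos: [0.4411, -0.1563, 0.0072]
tool_rot: [1.0, -0.008, -0.0, -0.0]
ft_force: [-1.5, -0.5, -0.4]
grip_width: 0.085
grasp_force: 0.2
```

```bash
python3 - <<'E'
from h import *
import pickle
o=monitor.get_obs();print(o["eef_pos"],rot(o["tool_rot"])[:,0],o["ft_force"])
c=vision.camera("top");s=vision.camera("scene");pickle.dump((c,s),open("p3.pkl","wb"))
a=cv2.resize(c["color"][150:280,330:480],(520,450),interpolation=cv2.INTER_CUBIC)
b=cv2.resize(s["color"][160:290,330:450],(400,433),interpolation=cv2.INTER_CUBIC); b=np.vstack([b,np.zeros((17,400,3),np.uint8)])
im=np.hstack([a,b]); im=cv2.resize(im,(796,389)); cv2.imwrite("pics/p3.png",im[...,::-1])
E
```

```text
[ 0.44112715 -0.1562905   0.00722817] [ 9.99869622e-01 -1.61448331e-02 -2.88228340e-04] [-1.49481749 -0.52324278 -0.38512584]
```

View pics/p3.png

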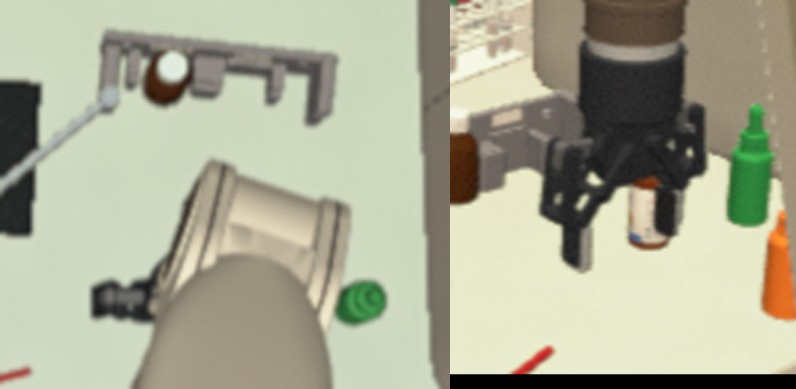

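Contact is made, the bottle is upright, and the gripper body is clear. I'll push on slowly.

Emit:
move_arm(moves=[[[0.007, 0, 0, 0, 100], [0.014, 0, 0, 0, 100], [0.021, 0, 0, 0, 100], [0.028, -0.0005, 0, 0, 100], [0.035, -0.0005, 0, 0, 100]]])

```text
clock: 4.42
eef_pos: [0.4765, -0.1569, 0.0071]
tool_rot: [1.0, -0.008, 0.0, -0.0]
ft_force: [-0.7, 0.7, -0.3]
grip_width: 0.0856
grasp_force: 0.3
```

Emit:
move_arm(moves=[[[0.007, 0, 0, 0, 100], [0.014, 0, 0, 0, 100], [0.02, 0, 0, 0, 100], [0.025, -0.0005, 0, 0, 100], [0.029, -0.0005, 0, 0, 100]]])

```text
clock: 5.05
eef_pos: [0.5052, -0.1574, 0.0071]
tool_rot: [1.0, -0.008, -0.0, -0.0]
ft_force: [-0.9, 1.1, 0.5]
grip_width: 0.0853
grasp_force: 0.3
```

```bash
python3 - <<'E'
from h import *
import pickle
c=wrist(); pickle.dump(c,open("w4.pkl","wb")); cv2.imwrite("pics/w4.png",c["color"][...,::-1])
o=c["o"];print(o["eef_pos"],rot(o["tool_rot"])[:,0],o["ft_force"])
E
```

```text
[ 0.50522341 -0.15742205  0.00714906] [ 9.99867095e-01 -1.63031079e-02 -2.35924244e-05] [-0.8912347   1.08912128  0.4677326 ]
```

View pics/w4.png

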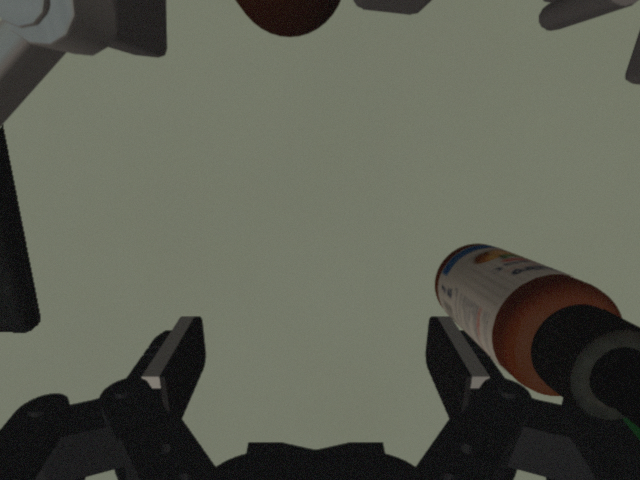

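The bottle stands upright ahead of the right fingertip. At the top edge, the stain bottle's foot is at (291,37), the divider's front right corner is at (430,6), the right cheek's nose is at (541,18), and the foot of the hinge arm is at (166,55).

```bash
python3 - <<'E'
from h import *
import pickle
c=pickle.load(open("w4.pkl","rb"))
y=np.radians(-6.5)
for n,u,v,zs in(("stain front x~-.016,y.034",291,37,(0,)),("divider R corner y-.0125",430,6,(0,.034)),("cheek L y-.0515",541,18,(0,.034)),("hinge arm R front -.026,.073",166,55,(0,.04))):
    for z in zs:
        P=onz(c,u,v,z); print(n,z,P.round(4), "rack o=(.6195,-.182)",(R.from_euler("z",-y).apply(P-[.6195,-.182,0])).round(4))
# bottle: collar circle top inner (bulb base) and foot
for u,v,z in((437,285,0),(470,246,0)): print(onz(c,u,v,z).round(4))
E
```

```text
stain front x~-.016,y.034 0 [ 0.6114 -0.1498  0.    ] rack o=(.6195,-.182) [-0.0117  0.0311  0.    ]
divider R corner y-.0125 0 [ 0.62  -0.197  0.   ] rack o=(.6195,-.182) [ 0.0022 -0.0149  0.    ]
divider R corner y-.0125 0.034 [ 0.6128 -0.1881  0.034 ] rack o=(.6195,-.182) [-0.006  -0.0068  0.034 ]
cheek L y-.0515 0 [ 0.6158 -0.2351  0.    ] rack o=(.6195,-.182) [ 0.0024 -0.0531  0.    ]
cheek L y-.0515 0.034 [ 0.6095 -0.2175  0.034 ] rack o=(.6195,-.182) [-0.0059 -0.0364  0.034 ]
hinge arm R front -.026,.073 0 [ 0.6065 -0.1059  0.    ] rack o=(.6195,-.182) [-0.0215  0.0741  0.    ]
hinge arm R front -.026,.073 0.04 [ 0.6016 -0.1198  0.04  ] rack o=(.6195,-.182) [-0.0249  0.0598  0.04  ]
[ 0.5165 -0.2081  0.    ]
[ 0.5338 -0.2201  0.    ]
```

The rack origin refines to about (0.623,-0.184). The bottle's foot in this view doesn't match where I expect it, so I'll check by projecting the expected circles.

```bash
python3 - <<'E'
from h import *
import pickle
c=pickle.load(open("w4.pkl","rb"));a=np.linspace(0,2*np.pi,73)
def circ(x,y,z,r):
    q=np.array([proj(c,[x+r*np.cos(t),y+r*np.sin(t),z]) for t in a]); return "L",q[q[:,0].argmin()].round(0),"T",q[q[:,1].argmin()].round(0),"B",q[q[:,1].argmax()].round(0),"R",q[q[:,0].argmax()].round(0)
for x,y in((.5327,-.2085),(.520,-.22)):
  print(x,y)
  for z,r in((.0,.0165),(.056,.0165),(.062,.012),(.077,.012)): print(z,*circ(x,y,z,r))
img=c["color"]; cv2.imwrite("x.png",img)
# independent: scene camera, bottle red-brown/white label visible columns
s=vision.camera("scene"); pickle.dump(s,open("s4.pkl","wb"))
hsv=cv2.cvtColor(s["color"],cv2.COLOR_RGB2HSV)
m=cv2.inRange(hsv,(0,120,40),(14,255,170)); k,l,st,ce=cv2.connectedComponentsWithStats(m[180:300,300:470])
print([ (st[i]+[300,180,0,0,0]) for i in range(1,k) if st[i,4]>12])
for x,y in((.5327,-.2085),(.520,-.22)): print("scene proj foot,shoulder",proj(s,[x,y,0]).round(0),proj(s,[x,y,.062]).round(0))
E
```

```text
0.5327 -0.2085
0.0 L [401. 253.] T [445. 210.] B [438. 286.] R [482. 245.]
0.056 L [444. 324.] T [513. 263.] B [496. 370.] R [566. 309.]
0.062 L [468. 335.] T [522. 289.] B [508. 370.] R [562. 323.]
0.077 L [493. 372.] T [558. 320.] B [539. 411.] R [603. 359.]
0.52 -0.22
0.0 L [427. 281.] T [470. 240.] B [462. 312.] R [506. 270.]
0.056 L [480. 363.] T [549. 306.] B [529. 405.] R [598. 348.]
0.062 L [506. 379.] T [559. 333.] B [543. 408.] R [597. 364.]
0.077 L [535. 421.] T [599. 369.] B [578. 453.] R [641. 401.]
[array([325, 207,  15,  23, 258]), array([380, 220,  12,  15,  44])]
scene proj foot,shoulder [377. 234.] [378. 210.]
scene proj foot,shoulder [384. 234.] [385. 210.]
```

The bottle is at about (0.52,-0.222). It has slid about 14 mm sideways off the fingertip's outer corner. The finger images show the body profile leaves room ahead of a nearly shut gripper at TCP z≈27 mm. A pair of fingertips with a gap of about 18 mm can therefore cradle the bottle. I'll back off, lift and look again.

Emit:
move_arm(moves=[[[-0.015, 0.006, 0, 0, 100], [-0.035, 0.012, 0, 0, 100], [-0.035, 0.012, 0.05, 0, 100], [-0.035, 0.012, 0.1, 0, 100], [-0.035, 0.012, 0.15, 0, 100]]])

```text
clock: 5.78
eef_pos: [0.4696, -0.1454, 0.1587]
tool_rot: [1.0, -0.008, 0.0, 0.0]
ft_force: [1.6, 0.0, -0.4]
grip_width: 0.0858
grasp_force: 0.0
```

Emit:
move_arm(moves=[[[-0.005, -0.02, 0, 0, 21], [-0.005, -0.05, 0, 0, 21], [-0.005, -0.07, 0, 0, 21], [-0.005, -0.07, 0, 0, 21], [-0.005, -0.07, 0, 0, 21]]])

```text
clock: 6.4
eef_pos: [0.4646, -0.215, 0.1567]
tool_rot: [1.0, -0.008, -0.0, -0.0]
ft_force: [-0.6, -0.5, 0.2]
grip_width: 0.0177
grasp_force: 0.0
```

```bash
python3 - <<'E'
from h import *
import pickle
c=wrist(); pickle.dump(c,open("w5.pkl","wb")); cv2.imwrite("pics/w5.png",c["color"][...,::-1])
o=c["o"];print(o["eef_pos"],rot(o["tool_rot"])[:,0],o["ft_force"],o["grip_width"])
E
```

```text
[ 0.4646481  -0.2149824   0.15674485] [ 9.99866033e-01 -1.63443829e-02 -8.81861750e-04] [-0.64068759 -0.48396995  0.24666843] 0.017662503934887473
```

View pics/w5.png

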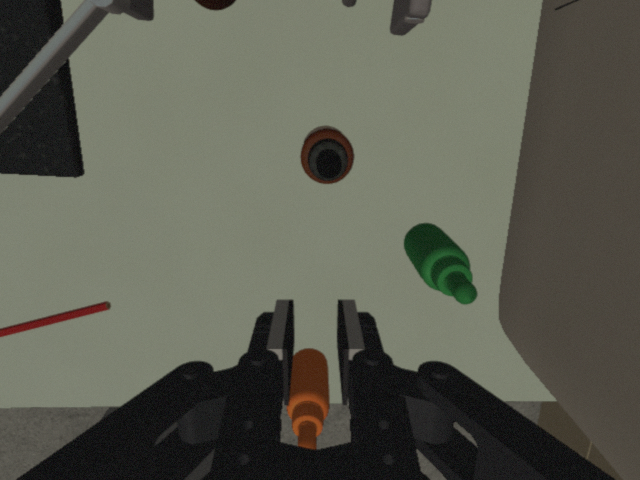

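The bottle stands upright, with its bulb at (328,164) and shoulder circle centred at (327,157). The right cheek's nose is at (348,4) and the foot of the post front is at (402,33). The stain bottle's foot is near (215,9).

```bash
python3 - <<'E'
from h import *
import pickle
c=pickle.load(open("w5.pkl","rb"));o=c["o"];W=rot(o["tool_rot"])
for n,u,v,z in(("bulb",328,164,.102),("shoulder",327,155,.06),("cheek L-nose z0",344,5,0),("cheek R top",356,4,.034),("post L foot",391,32,0),("post R top",431,12,.062),("stain front",215,9,0)):
    P=onz(c,u,v,z);print(n,P.round(4),"tool",(W.T@(P-o["eef_pos"])).round(4),"rack",(R.from_euler("z",np.radians(6.5)).apply(P-[.623,-.184,0])).round(4))
E
```

```text
bulb [ 0.5209 -0.2213  0.102 ] tool [0.0564 0.0055 0.0547] rack [-0.0973 -0.0486  0.102 ]
shoulder [ 0.5206 -0.222   0.06  ] tool [0.0561 0.0062 0.0967] rack [-0.0975 -0.0493  0.06  ]
cheek L-nose z0 [ 0.6129 -0.2357  0.    ] tool [0.1487 0.0185 0.1566] rack [-0.0042 -0.0526  0.    ]
cheek R top [ 0.6059 -0.2406  0.034 ] tool [0.1417 0.0234 0.1226] rack [-0.0106 -0.0582  0.034 ]
post L foot [ 0.5961 -0.2681  0.    ] tool [0.1325 0.0511 0.1566] rack [-0.0172 -0.0866  0.    ]
post R top [ 0.5953 -0.2782  0.062 ] tool [0.1317 0.0612 0.0946] rack [-0.0169 -0.0968  0.062 ]
stain front [ 0.612  -0.1486  0.    ] tool [ 0.1464 -0.0686  0.1567] rack [-0.0149  0.0339  0.    ]
```

Everything agrees: rack origin (0.623,-0.184) at yaw -6.5°, bay (0.622,-0.216), bottle (0.521,-0.222) upright. I'll descend behind it with the two-finger cradle and push at heading +9.5° to the staging point in front of the bay.

Emit:
move_arm(moves=[[[0.012, -0.014, 0, 10.4, 21], [0.012, -0.014, -0.045, 10.4, 21], [0.012, -0.014, -0.09, 10.4, 21], [0.012, -0.014, -0.13, 10.4, 21], [0.012, -0.014, -0.13, 10.4, 21]]])

```text
clock: 7.08
eef_pos: [0.474, -0.2271, 0.0241]
tool_rot: [0.997, 0.083, -0.004, -0.002]
ft_force: [0.1, 0.6, 0.7]
grip_width: 0.0179
grasp_force: 0.0
```

Emit:
move_arm(moves=[[[0.008, 0.0015, 0, 0, 21], [0.014, 0.0025, 0, 0, 21], [0.02, 0.0035, 0, 0, 21], [0.025, 0.004, 0, 0, 21], [0.03, 0.005, 0, 0, 21]]])

```text
clock: 7.7
eef_pos: [0.5074, -0.2245, 0.0275]
tool_rot: [0.997, 0.082, 0.0, 0.0]
ft_force: [-1.5, -0.6, 0.6]
grip_width: 0.0178
grasp_force: 0.5
```

Emit:
move_arm(moves=[[[0.006, 0.001, 0, 0, 21], [0.012, 0.002, 0, 0, 21], [0.018, 0.003, 0, 0, 21], [0.023, 0.004, 0, 0, 21], [0.027, 0.0045, 0, 0, 21]]])

```text
clock: 8.32
eef_pos: [0.5343, -0.2198, 0.0271]
tool_rot: [0.997, 0.083, -0.0, -0.0]
ft_force: [-0.2, 0.1, 0.7]
grip_width: 0.0177
grasp_force: 0.5
```

```bash
cat > chk.py <<'E'
from h import *
import pickle,sys
c=wrist(); pickle.dump(c,open("wl.pkl","wb")); o=c["o"];W=rot(o["tool_rot"])
print(o["clock"],o["eef_pos"].round(4),"head",np.degrees(np.arctan2(W[1,0],W[0,0])).round(2),o["ft_force"].round(1))
hsv=cv2.cvtColor(c["color"],cv2.COLOR_RGB2HSV); cv2.imwrite("pics/"+sys.argv[1]+".png",c["color"][...,::-1])
m=cv2.inRange(hsv,(0,110,30),(16,255,190)); k,l,st,ce=cv2.connectedComponentsWithStats(m)
for i in range(1,k):
    if st[i,4]>300: print("brown",st[i],ce[i].round(0))
s=vision.camera("scene"); hs=cv2.cvtColor(s["color"],cv2.COLOR_RGB2HSV)
cv2.imwrite("pics/s_"+sys.argv[1]+".png",s["color"][...,::-1])
m=cv2.inRange(hs,(0,110,30),(16,255,190))[170:270,300:430]; k,l,st,ce=cv2.connectedComponentsWithStats(m)
for i in range(1,k):
    if st[i,4]>25: print("scene brown",st[i]+[300,170,0,0,0],ce[i].round(0)+[300,170])
# expected bottle at cradle: 24.8 ahead
B=o["eef_pos"]+W@[.0248,0,0]; print("expected bottle",B[:2].round(4),"scene foot,shoulder,bulb",[proj(s,[B[0],B[1],z]).round(0) for z in(0,.062,.102)],"wrist",[proj(c,[B[0],B[1],z]).round(0) for z in(0,.062)])
E
python3 chk.py a6
```

```text
8.325 [ 0.5343 -0.2198  0.0271] head 9.47 [-0.2  0.1  0.7]
brown [  72    0  130   96 5715] [152.  52.]
brown [ 265  246  100   79 3290] [314. 275.]
scene brown [325 206  15  25 266] [333. 217.]
scene brown [366 208   7   5  27] [369. 210.]
scene brown [367 225  11   7  34] [374. 229.]
expected bottle [ 0.5587 -0.2157] scene foot,shoulder,bulb [array([371., 230.]), array([372., 206.]), array([372., 190.])] wrist [array([317., 242.]), array([318., 306.])]
```

The bottle is cradled, centred and upright, as predicted. I'll push on to staging.

Emit:
move_arm(moves=[[[0.006, 0.001, 0, 0, 21], [0.012, 0.002, 0, 0, 21], [0.017, 0.003, 0, 0, 21], [0.021, 0.0035, 0, 0, 21], [0.023, 0.004, 0, 0, 21]]])

```text
clock: 9.05
eef_pos: [0.5572, -0.2159, 0.0271]
tool_rot: [0.997, 0.083, -0.0, 0.0]
ft_force: [-0.0, 0.1, 1.1]
grip_width: 0.0177
grasp_force: 0.4
```

```bash
python3 chk.py a7
```

```text
9.05 [ 0.5572 -0.2159  0.0271] head 9.48 [-0.   0.1  1.1]
brown [  92   39  134  132 7377] [167. 105.]
brown [ 265  246  100   79 3283] [314. 274.]
scene brown [358 205   8   6  30] [361. 208.]
scene brown [325 206  15  25 269] [333. 217.]
scene brown [359 222  12   8  41] [366. 226.]
expected bottle [ 0.5817 -0.2118] scene foot,shoulder,bulb [array([364., 227.]), array([364., 204.]), array([364., 188.])] wrist [array([317., 242.]), array([318., 306.])]
```

Emit:
move_arm(moves=[[[-0.006, -0.001, 0, 0, 21], [-0.008, 0.003, 0, -8, 21], [-0.006, 0.0076, 0, -16, 21], [-0.003, 0.0074, 0, -16, 21], [0.003, 0.0067, 0, -16, 21]]])

```text
clock: 9.78
eef_pos: [0.5598, -0.2094, 0.0272]
tool_rot: [0.998, -0.056, -0.0, 0.0]
ft_force: [-0.1, -0.4, 0.7]
grip_width: 0.018
grasp_force: 0.3
```

Emit:
move_arm(moves=[[[0.006, -0.0007, 0, 0, 21], [0.012, -0.0013, 0, 0, 21], [0.018, -0.002, 0, 0, 21], [0.022, -0.0025, 0, 0, 21], [0.025, -0.0028, 0, 0, 21]]])

```text
clock: 10.4
eef_pos: [0.5852, -0.212, 0.0271]
tool_rot: [0.998, -0.057, -0.0, -0.0]
ft_force: [-0.9, -0.5, 0.2]
grip_width: 0.0179
grasp_force: 0.3
```

```bash
python3 chk.py a8
```

```text
10.4 [ 0.5852 -0.212   0.0271] head -6.53 [-0.9 -0.5  0.2]
brown [  59  200  139  102 6511] [136. 239.]
brown [ 266  246  100   80 3281] [315. 275.]
scene brown [325 206  15  25 268] [333. 217.]
scene brown [353 218  11   8  37] [360. 222.]
expected bottle [ 0.6098 -0.2148] scene foot,shoulder,bulb [array([357., 223.]), array([357., 200.]), array([357., 184.])] wrist [array([317., 241.]), array([318., 306.])]
```

Emit:
move_arm(moves=[[[0.003, -0.0003, 0, 0, 21], [0.006, -0.0007, 0, 0, 21], [0.008, -0.0009, 0, 0, 21], [0.009, -0.001, 0, 0, 21], [0.01, -0.0011, 0, 0, 21]]])

```text
clock: 11.12
eef_pos: [0.595, -0.2131, 0.0271]
tool_rot: [0.998, -0.057, -0.0, -0.0]
ft_force: [-1.6, 0.6, 0.2]
grip_width: 0.0181
grasp_force: 0.3
```

Emit:
move_arm(moves=[[[0.0005, 0, 0, 0, 21], [0.001, -0.0001, 0, 0, 21], [0.0015, -0.0002, 0, 0, 21], [0.002, -0.0002, 0, 0, 21]]])

```text
clock: 11.62
eef_pos: [0.597, -0.2133, 0.0272]
tool_rot: [0.998, -0.057, 0.0, 0.0]
ft_force: [-0.9, 0.0, -0.0]
grip_width: 0.0179
grasp_force: 0.3
```

```bash
python3 chk.py a9
```

```text
11.625 [ 0.597  -0.2133  0.0272] head -6.53 [-0.9  0.  -0. ]
brown [  67  238  134   94 6036] [140. 272.]
brown [ 266  246  100   80 3293] [315. 275.]
scene brown [325 206  15  25 267] [333. 217.]
scene brown [350 217  11   7  39] [357. 221.]
expected bottle [ 0.6216 -0.2161] scene foot,shoulder,bulb [array([354., 221.]), array([354., 198.]), array([354., 183.])] wrist [array([317., 241.]), array([318., 306.])]
```

Predicted home is about 1 mm further. I'll creep in half-millimetre steps until the force rises.

Emit:
move_arm(moves=[[[0.0005, 0, 0, 0, 21], [0.001, -0.0001, 0, 0, 21], [0.0015, -0.0002, 0, 0, 21], [0.0015, -0.0002, 0, 0, 21]]])

```text
clock: 12.22
eef_pos: [0.598, -0.2134, 0.027]
tool_rot: [0.998, -0.057, -0.001, -0.0]
ft_force: [-2.0, 0.4, 1.3]
grip_width: 0.0181
grasp_force: 1.1
```

Emit:
move_arm(moves=[[[0.0005, 0, 0, 0, 21], [0.001, -0.0001, 0, 0, 21], [0.001, -0.0001, 0, 0, 21]]])

```text
clock: 12.6
eef_pos: [0.5981, -0.2134, 0.0269]
tool_rot: [0.998, -0.057, -0.001, -0.0]
ft_force: [-6.0, 0.6, 2.7]
grip_width: 0.018
grasp_force: 2.6
```

The bottle is firmly home: the TCP stopped at 0.598 and the force rose to 6 N. I'll back off, lift and shut the fingers, then plan the bar sweep.

Emit:
move_arm(moves=[[[-0.008, 0.001, 0, 0, 21], [-0.02, 0.0023, 0, 0, 21], [-0.045, 0.005, 0, 0, 21], [-0.045, 0.005, 0.05, 0, 10], [-0.045, 0.005, 0.1, 0, 0]]])

```text
clock: 13.22
eef_pos: [0.554, -0.2085, 0.1277]
tool_rot: [0.998, -0.057, -0.0, -0.0]
ft_force: [0.5, -0.0, -0.1]
grip_width: -0.0001
grasp_force: 0.0
```

```bash
python3 chk.py a10; python3 - <<'E'
from h import *
import pickle
o=monitor.get_obs();p=o["eef_pos"];print(p,o["grip_width"])
h=np.array([.6102,-.102]);r=.155;hd=np.radians(-6.5)
t=lambda a:np.array([-np.sin(a),np.cos(a)])
def P(ad,gap=0):
    a=np.radians(ad);T=t(a);ca=abs(np.cos(a+np.pi/2-hd));sa=abs(np.sin(a+np.pi/2-hd))
    return h+r*np.array([np.cos(a),np.sin(a)])-(.0035+.011*ca+.0145*sa+gap)*T
print("start",P(129.2,.02).round(4))
for ad in list(range(130,260,6))+[258,260,262,263.5,265]: print(ad,P(ad).round(3))
b=pickle.load(open("wl.pkl","rb")); B=[.6224,-.2161]
print("bottle proj in wrist now",[proj(b,B+[z]).round(0) for z in(0,.062,.102)])
E
```

```text
13.225 [ 0.554  -0.2085  0.1277] head -6.54 [ 0.5 -0.  -0.1]
brown [ 166  100   66   69 1619] [206. 131.]
brown [ 284  106   63   63 1209] [315. 134.]
scene brown [349 199  12  25 170] [356. 210.]
scene brown [325 206  15  25 266] [333. 217.]
expected bottle [ 0.5787 -0.2113] scene foot,shoulder,bulb [array([364., 227.]), array([365., 204.]), array([365., 188.])] wrist [array([317., 195.]), array([317., 219.])]
[ 0.55920709 -0.21034544  0.13436354] -0.00021317912405022108
start [0.5444 0.0444]
130 [0.527 0.031]
136 [0.514 0.021]
142 [0.501 0.01 ]
148 [ 0.49  -0.002]
154 [ 0.48  -0.015]
160 [ 0.471 -0.03 ]
166 [ 0.464 -0.046]
172 [ 0.459 -0.062]
178 [ 0.456 -0.078]
184 [ 0.454 -0.093]
190 [ 0.454 -0.109]
196 [ 0.455 -0.124]
202 [ 0.458 -0.14 ]
208 [ 0.463 -0.156]
214 [ 0.47  -0.171]
220 [ 0.478 -0.185]
226 [ 0.487 -0.199]
232 [ 0.499 -0.212]
238 [ 0.511 -0.223]
244 [ 0.525 -0.233]
250 [ 0.541 -0.242]
256 [ 0.557 -0.248]
258 [ 0.562 -0.25 ]
260 [ 0.568 -0.252]
262 [ 0.574 -0.253]
263.5 [ 0.578 -0.254]
265 [ 0.582 -0.255]
bottle proj in wrist now [array([316., 130.]), array([317., 137.]), array([317., 143.])]
```

The bottle shows exactly where a home, upright bottle should project. I'll move above the start of the bar sweep.

Emit:
move_arm(moves=[[[0, 0.03, 0.03, 0, 0], [-0.003, 0.085, 0.03, 0, 0], [-0.006, 0.14, 0.03, 0, 0], [-0.009, 0.195, 0.03, 0, 0], [-0.012, 0.252, 0.03, 0, 0]]])

```text
clock: 13.95
eef_pos: [0.5406, -0.0153, 0.1571]
tool_rot: [1.0, -0.023, 0.0, -0.017]
ft_force: [0.0, -0.1, -0.2]
grip_width: 0.0001
grasp_force: 0.0
```

Emit:
move_arm(moves=[[[0, 0, 0, 0, 0], [0, 0, 0, 0, 0]]])

```text
clock: 14.2
eef_pos: [0.5409, -0.018, 0.1571]
tool_rot: [1.0, -0.025, 0.0, -0.017]
ft_force: [-0.6, 0.1, -0.4]
grip_width: 0.0001
grasp_force: 0.0
```

The move stopped because the last joint reached its range. I'll turn the tool to heading 25° and recompute the sweep for that heading.

Emit:
move_arm(moves=[[[0, 0, 0, 10, 0], [0, 0, 0, 20, 0], [0, 0, 0, 28, 0], [0.004, 0.04, 0, 28, 0], [0.004, 0.064, 0, 28, 0]]])

```text
clock: 14.82
eef_pos: [0.5454, 0.0466, 0.157]
tool_rot: [0.976, 0.217, -0.004, -0.016]
ft_force: [-0.1, 0.1, 1.1]
grip_width: 0.0004
grasp_force: 0.0
```

```bash
python3 - <<'E'
from h import *
c=wrist();o=c["o"];W=rot(o["tool_rot"]);print(o["eef_pos"],"head",np.degrees(np.arctan2(W[1,0],W[0,0])),W[2,2],o["joint_pos"].round(2))
t=vision.camera("top");hsv=cv2.cvtColor(t["color"],cv2.COLOR_RGB2HSV)
cv2.imwrite("pics/t11.png",t["color"][...,::-1])
h=np.array([.6102,-.102]);r=.155;hd=np.radians(25)
def P(ad,gap=0):
    a=np.radians(ad);T=np.array([-np.sin(a),np.cos(a)]);d=a+np.pi/2-hd
    return h+r*np.array([np.cos(a),np.sin(a)])-(.0035+.011*abs(np.cos(d))+.0145*abs(np.sin(d))+gap)*T
print("start",P(129.2,.02).round(4))
for ad in list(range(130,258,6))+[258,260,262,263.5,265]: print(ad,P(ad).round(3),end=" ")
E
```

```text
[0.54536627 0.04655704 0.15699239] head 25.02575750638315 -0.9994321577239627 [0.07 0.39 0.01 1.21 0.03 2.77]
start [0.5415 0.042 ]
130 [0.524 0.028] 136 [0.512 0.019] 142 [0.5   0.009] 148 [ 0.49  -0.002] 154 [ 0.48  -0.015] 160 [ 0.472 -0.029] 166 [ 0.465 -0.043] 172 [ 0.46  -0.059] 178 [ 0.456 -0.075] 184 [ 0.454 -0.092] 190 [ 0.454 -0.109] 196 [ 0.456 -0.126] 202 [ 0.46  -0.143] 208 [ 0.465 -0.158] 214 [ 0.471 -0.172] 220 [ 0.478 -0.186] 226 [ 0.487 -0.199] 232 [ 0.498 -0.211] 238 [ 0.51  -0.222] 244 [ 0.523 -0.232] 250 [ 0.537 -0.24 ] 256 [ 0.552 -0.247] 258 [ 0.557 -0.249] 260 [ 0.563 -0.251] 262 [ 0.568 -0.253] 263.5 [ 0.572 -0.254] 265 [ 0.576 -0.255]
```

Emit:
move_arm(moves=[[[0, 0, -0.04, 0, 0], [0, 0, -0.08, 0, 0], [0, 0, -0.117, 0, 0], [0, 0, -0.117, 0, 0]]])

```text
clock: 15.42
eef_pos: [0.5418, 0.0452, 0.0372]
tool_rot: [0.976, 0.217, -0.008, -0.017]
ft_force: [-0.6, 0.8, 1.0]
grip_width: -0.0001
grasp_force: 0.0
```

Emit:
move_arm(moves=[[[-0.012, -0.01, 0, 0, 0], [-0.022, -0.02, 0, 0, 0], [-0.033, -0.028, 0, 0, 0], [-0.045, -0.038, 0, 0, 0], [-0.055, -0.049, 0, 0, 0]]])

```text
clock: 16.05
eef_pos: [0.4888, -0.0026, 0.0406]
tool_rot: [0.976, 0.218, -0.004, -0.016]
ft_force: [0.6, -0.5, 0.2]
grip_width: -0.0001
grasp_force: 0.2
```

Emit:
move_arm(moves=[[[-0.01, -0.013, 0, 0, 0], [-0.018, -0.027, 0, 0, 0], [-0.025, -0.041, 0, 0, 0], [-0.03, -0.057, 0, 0, 0], [-0.034, -0.073, 0, 0, 0]]])

```text
clock: 16.68
eef_pos: [0.4553, -0.0761, 0.0401]
tool_rot: [0.976, 0.218, -0.004, -0.016]
ft_force: [0.5, 0.7, -0.3]
grip_width: 0.0002
grasp_force: 0.2
```

```bash
cat > bar.py <<'E'
from h import *
import sys
t=vision.camera("top");s=vision.camera("scene");o=monitor.get_obs();print(o["clock"],o["eef_pos"].round(4),o["ft_force"].round(1))
cv2.imwrite("pics/tb.png",t["color"][...,::-1]); a=float(sys.argv[1])
h=np.array([.6102,-.102]); e=h+.19*np.array([np.cos(np.radians(a)),np.sin(np.radians(a))])
print("expected end",e.round(3),"top px",proj(t,[*e,.05]).round(0),"scene px",proj(s,[*e,.05]).round(0))
for n,c in(("top",t),("scene",s)):
    u,v=proj(c,[*e,.05]).astype(int); w=c["color"][max(v-18,0):v+18,u-18:u+18].max(2)
    k,l,st,ce=cv2.connectedComponentsWithStats((w<60).astype(np.uint8)); print(n,[(st[i,4],(ce[i]+[u-18,v-18]).round(0)) for i in range(1,k) if st[i,4]>8])
E
python3 bar.py 178
```

```text
16.775 [ 0.4551 -0.0767  0.0401] [ 1.   0.1 -0.6]
expected end [ 0.42  -0.095] top px [365. 260.] scene px [376. 246.]
top []
scene [(np.int32(70), array([360., 234.])), (np.int32(44), array([377., 246.]))]
```

The bar follows: its end is at scene (377,246), as predicted. I'll keep going.

Emit:
move_arm(moves=[[[-0.001, -0.017, 0, 0, 0], [-0.001, -0.034, 0, 0, 0], [0.001, -0.051, 0, 0, 0], [0.005, -0.068, 0, 0, 0], [0.01, -0.083, 0, 0, 0]]])

```text
clock: 17.4
eef_pos: [0.4659, -0.1592, 0.0401]
tool_rot: [0.976, 0.218, -0.004, -0.016]
ft_force: [-0.0, 0.8, -0.2]
grip_width: 0.0001
grasp_force: 0.2
```

Emit:
move_arm(moves=[[[0.006, -0.014, 0, 0, 0], [0.013, -0.028, 0, 0, 0], [0.022, -0.041, 0, 0, 0], [0.033, -0.053, 0, 0, 0], [0.045, -0.064, 0, 0, 0]]])

```text
clock: 18.02
eef_pos: [0.5112, -0.2227, 0.0401]
tool_rot: [0.976, 0.218, -0.004, -0.017]
ft_force: [0.5, 1.0, 0.7]
grip_width: -0.0001
grasp_force: 0.2
```

```bash
python3 bar.py 238
```

```text
18.125 [ 0.5124 -0.2235  0.0402] [-0.5  0.6  0.1]
expected end [ 0.51  -0.263] top px [434. 223.] scene px [401. 212.]
top [(np.int32(40), array([417., 216.]))]
scene [(np.int32(229), array([389., 202.])), (np.int32(24), array([401., 212.]))]
```

Emit:
move_arm(moves=[[[0.012, -0.0095, 0, 0, 0], [0.026, -0.0175, 0, 0, 0], [0.037, -0.0225, 0, 0, 0], [0.044, -0.0255, 0, 0, 0], [0.05, -0.028, 0, 0, 0]]])

```text
clock: 18.75
eef_pos: [0.5604, -0.2497, 0.04]
tool_rot: [0.976, 0.218, -0.005, -0.017]
ft_force: [-0.3, 0.1, -0.1]
grip_width: 0.0002
grasp_force: 0.2
```

Emit:
move_arm(moves=[[[0.003, -0.001, 0, 0, 0], [0.006, -0.002, 0, 0, 0], [0.008, -0.0025, 0, 0, 0], [0.01, -0.003, 0, 0, 0], [0.01, -0.003, 0, 0, 0]]])

```text
clock: 19.38
eef_pos: [0.5707, -0.253, 0.0402]
tool_rot: [0.976, 0.218, -0.004, -0.016]
ft_force: [0.1, 0.1, 0.8]
grip_width: 0.0001
grasp_force: 0.0
```

Emit:
move_arm(moves=[[[0.001, 0, 0, 0, 0], [0.002, 0, 0, 0, 0], [0.003, 0, 0, 0, 0], [0.003, 0, 0, 0, 0]]])

```text
clock: 19.88
eef_pos: [0.5737, -0.2529, 0.0402]
tool_rot: [0.976, 0.218, -0.004, -0.016]
ft_force: [0.6, 0.4, 0.6]
grip_width: -0.0001
grasp_force: 0.0
```

Emit:
move_arm(moves=[[[0.001, 0, 0, 0, 0], [0.002, 0, 0, 0, 0], [0.002, 0, 0, 0, 0]]])

```text
clock: 20.25
eef_pos: [0.5755, -0.2529, 0.0401]
tool_rot: [0.976, 0.218, -0.004, -0.017]
ft_force: [-0.9, 0.5, -0.5]
grip_width: -0.0002
grasp_force: 0.2
```

Emit:
move_arm(moves=[[[0.001, 0, 0, 0, 0], [0.002, 0, 0, 0, 0], [0.002, 0, 0, 0, 0]]])

```text
clock: 20.62
eef_pos: [0.5759, -0.2529, 0.04]
tool_rot: [0.976, 0.218, -0.006, -0.017]
ft_force: [-4.7, 0.1, 2.4]
grip_width: -0.0002
grasp_force: 2.7
```

Emit:
move_arm(moves=[[[0.001, 0, 0, 0, 0], [0.0015, 0, 0, 0, 0], [0.0015, 0, 0, 0, 0]]])

```text
clock: 21.0
eef_pos: [0.5761, -0.253, 0.0399]
tool_rot: [0.976, 0.217, -0.007, -0.017]
ft_force: [-8.7, -0.8, 4.9]
grip_width: -0.0001
grasp_force: 4.2
```

The bar is hard against the post. I'll back off, lift away, and take a last look.

Emit:
move_arm(moves=[[[-0.01, 0, 0, 0, 0], [-0.03, 0.005, 0, 0, 0], [-0.07, 0.02, 0, 0, 0], [-0.07, 0.02, 0.06, 0, 0], [-0.07, 0.02, 0.12, 0, 0]]])

```text
clock: 21.62
eef_pos: [0.5071, -0.2317, 0.1598]
tool_rot: [0.976, 0.218, -0.005, -0.018]
ft_force: [1.2, -1.0, 0.2]
grip_width: 0.0002
grasp_force: 0.0
```

Emit:
move_arm(moves=[[[-0.04, 0.02, 0.05, 0, 0], [-0.08, 0.04, 0.1, 0, 0], [-0.1, 0.06, 0.1, 0, 0], [-0.1, 0.06, 0.1, 0, 0]]])

```text
clock: 22.12
eef_pos: [0.4086, -0.1721, 0.2621]
tool_rot: [0.976, 0.218, -0.002, -0.015]
ft_force: [1.6, -1.4, -0.3]
grip_width: 0.0003
grasp_force: 0.0
```

```bash
python3 - <<'E'
from h import *
t=vision.camera("top");s=vision.camera("scene");print(monitor.get_obs()["eef_pos"],monitor.get_obs()["clock"])
a=cv2.resize(t["color"][140:320,290:470],(400,400),interpolation=cv2.INTER_CUBIC)
b=cv2.resize(s["color"][160:270,300:410],(400,400),interpolation=cv2.INTER_CUBIC)
cv2.imwrite("pics/end.png",np.hstack([a,b])[...,::-1])
h=np.array([.6102,-.102]);e=h+.19*np.array([np.cos(np.radians(263.5)),np.sin(np.radians(263.5))])
f=lambda u:((u-[300,160])*400/110).round(0)
print("in scene crop: bar end",f(proj(s,[*e,.05])),"bottle foot/shoulder/bulb",[f(proj(s,[.6224,-.2161,z])) for z in(0,.062,.102)])
E
```

```text
[ 0.40965328 -0.1729931   0.26050653] 22.225
in scene crop: bar end [310. 143.] bottle foot/shoulder/bulb [array([195., 223.]), array([196., 139.]), array([197.,  83.])]
```

View pics/end.png

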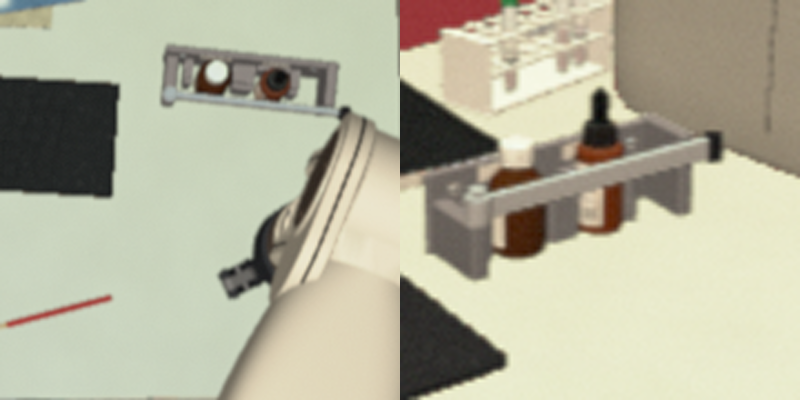

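The bar is shut across both bottles, with its end at scene crop (712,145). The dropper bottle stands upright and home at crop (600,90–232), which matches the prediction. I'll hand the job in.

```bash
python3 -c "
from workcell import job
print(job.job_done())"
```

```text
the job is handed in; nothing more can be done
None
```

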